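Put the glass tubes away: retaining flap down, then lid shut

ROBOT

A 6-joint arm with a two-finger parallel gripper is mounted at the origin on the work surface. World frame = base frame: x ahead of the robot, y to its left, z up, the work surface at z = 0. Lengths are in m, angles in rad, forces in N, time in s.
With the tool pointing down it reaches from about 0.3 to 0.875 m from the base axis. Payload 6.4 kg.
Tool frame: the origin (TCP) lies on the centre line of the jaws, within the pads' length; the fingertips stand 25 mm ahead of it and the grasp point (between the pads) lies 6 mm ahead of it (ctrl.tip_reach is the distance from the TCP to the fingertips, in m); z points along the fingers, y is the line along which they close (so a half turn about z gives the same grasp; the last joint's range is limited). The gripper opens to 85 mm and grips with 20 to 120 N. Pads are 22 mm wide; open, the fingers measure 114 mm over their backs; the gripper's body (76 mm by 85 mm) begins 54 mm behind the grasp point. The pads swing forward as they close: fully open they stand 13 mm farther back than shut.
Start: joints at [-1.466, 0.181, 1.607, -0, 1.354, -0.206], TCP at [0.176, -0.547, 0.256] pointing down, gripper open.
Joint ranges: [-2.99, 2.99], [-0.89, 2.07], [0.3, 2.58], [-1.14, 4.28], [0, 2.63], [-3.12, 3.12]. Speed limits (rad/s): [2.57, 2.57, 3.01, 3.14, 3.14, 3.14].

INTERFACE

Orientations are given as a unit quaternion [w, x, y, z].
In Python, from bench import ctrl gives the robot as it stands.
- The arm moves only by the tool servo_tool, never from a script. Its argument "motion" is a list that holds one entry, the list of rows, each a list of 5 numbers: the shift along the tool's x, y, z in cm, then the turn about the tool's z in degrees, then the closure, from -1 (fully open) to 1 (shut). In form: [[[dx, dy, dz, twist, claw], ...]]. A call has 1 to 5 rows; each row is the pose to reach, as a shift and turn from the pose commanded when the call began, along the tool's axes at that moment; what a row does not reach only later rows make up. A row lasts 1/10 s, in which the tool goes at most 50 mm and 8.59 degrees, less where a joint would pass 70% of its speed; a pose out of reach is approached as far as the arm can. A call with a gripper value outside its range is refused whole. The fingers move at their own pace and stop on an object; the grip force is fixed at half the most. Time passes only in rows, so rows that repeat a pose let the fingers close. It gives the time, the measured TCP pose, the force, the opening and the grip force at its end, in the units of the state.
- ctrl.get_obs(): the state, without advancing time (a new reading comes with each control period).
- ctrl.camera(name): name is "scene" or "side" or "wrist"; returns a dict with "pixels" (384x512x3 uint8, red, green, blue), "depth" (384x512 float32, m along the optical axis (not along the pixel's ray), 0 where there is no reading), "fx", "fy", "cx", "cy" (pixels), "k1" (the pictures are not rectified: a ray, as slopes to the right and down, at radius r is drawn at 1 + k1 r^2 times it, then the intrinsics apply), "R" (3x3) and "t" (3): a world point X has camera coordinates R X + t; the wrist camera has in their place "hand_eye" (4x4, takes a point from camera to tool coordinates, whose origin is the TCP and whose axes are the flange's). Camera axes: x right, y down, z forward; pixel columns grow to the right and rows downward; lengths in m; the calibration is good to about 2 mm. A picture is of the moment at which its call begins: read the wrist's pose just before it.
- ctrl.hand_in(): hands the job in; it is judged then, once.
The state is a dict: "time_s": time; "q": joint angles; "dq": joint speeds; "joint_efforts": joint torques, N m; "eef_pos": TCP position; "eef_rot": TCP orientation; "wrist_force": force on the tool from outside, world axes, zero at the start; "torque": the same for the moment, N m; "opening": opening from 0.0 (shut) to 1.0 (fully open); "grasp_force": force on a finger pad.
Only numpy, scipy, OpenCV 4.12 (cv2) and the standard library are available. Lean on these libraries where they do the work, as an engineer would, in place of code of your own. Each camera call takes 0.05 s, during which the arm holds its last target. There are 200 camera calls.

TASK

The glass tubes in the open case are to be put away: with the fingertips, push the upright red retaining flap over until it lies flat on the tubes, and only then push the open purple lid over until it is fully shut, without slamming it. Do not pinch or lift anything: push the flap and the lid on their outer faces only. Leave the case standing where it is, and the red tray, the stopwatch and the amber bottle undisturbed.

Things in the scene. Friction and masses are not known exactly. Their poses are not given: they have to be found in the camera images.
- case: Cream tube case, 220 (x) x 150 (y) x 90 mm high, 2.6 kg, standing loose on the bench, open on top; walls 6 mm. Origin: centre of its underside; its own x runs along both hinges, z up. The red flap is hinged inside its -y wall, the purple lid on its +y rim. Inside, a dark foam bed (top 52 mm up) holds three glass tubes (tops 59 mm up).
- flap (a joint): Angle of the red retaining flap (rad): 0 = flat over the tubes (its stop; it moves over the tubes towards the case's +y), about 1.57 = upright, stop at 1.75; it starts between 1.3 and 1.7. A stiff hinge: it stays at any angle; about 1 to 2 N at its edge moves it.
- flap_hinge (a point): Middle of the flap's hinge line: 60 mm to the -y side of the case's centre and 70 mm above its underside (20 mm below the rim). This frame turns with the flap: x along the hinge, y from the hinge to the free edge, z out of the flap's outer face (up when flat, towards the case's -y when upright).
- flap_edge (a point): Middle of the flap's free edge, on the outer face, 90 mm from the hinge.
- flap_skin: Red outer plate of the flap, 160 mm along the hinge x 90 mm x 4 mm thick, the hinge line at mid thickness (outer face 2 mm above it). Origin and axes as flap_hinge. Lying flat, its outer face is 72 mm above the case's underside, 18 mm below the rim.
- flap_pad: Dark foam pad on the flap's inner face, 150 x 76 x 6 mm, from 9 to 85 mm from the hinge. Origin and axes as flap_hinge.
- lid (a joint): Angle of the purple lid (rad): 0 = fully shut (its stop), 1.57 = upright, stop at 2.0 (leaning outwards); it starts between 1.7 and 1.95. A stiff hinge: it stays at any angle; 2 to 5 N near its edge moves it.
- lid_hinge (a point): Middle of the lid's hinge line: on the case's +y rim, 75 mm from the case's centre and 91 mm above its underside. This frame turns with the lid: x along the hinge, -y from the hinge to the free edge, z out of the lid's outer face (up when shut, towards the case's +y when upright).
- lid_edge (a point): Middle of the lid's free edge, on the outer face, 150 mm from the hinge.
- lid_shell: Purple outer plate of the lid, 220 mm along the hinge x 150 mm x 6 mm thick; the hinge line lies in its inner face (outer face 6 mm out). Origin and axes as lid_hinge. Shut, its outer face is 97 mm above the case's underside.
- lid_liner: Dark foam liner on the lid's inner face, 190 x 126 x 6 mm, from 12 mm inside the edge. Origin and axes as lid_hinge.
- tray: Bystander: empty red plastic tray, 130 x 90 x 35 mm high, loose. Origin: centre of its underside.
- stopwatch: Bystander: black round stopwatch lying flat, 62 mm across, 18 mm high, loose. Origin: centre of its underside.
- bottle: Bystander: amber sample bottle, 48 mm across, 95 mm high, loose. Origin: centre of its underside.

How it is judged:
By the outcome, as a careful person would: the job done as asked, in the order asked, and still so for the second after the job is handed in, with the robot touching nothing.
It also fails if it takes over 56 s, if anything falls off the work surface, if the arm or the gripper's body presses on something with over 40 N, if the wrist force passes 120 N, or if a joint passes its speed limit or range.

## Working session

There is one attempt and no reset: what is moved stays moved. The work goes in short steps, Python scripts to look and compute and a tool call to move; the robot and the scene stay as the last step left them, time stands still between calls to the robot, and variables do not carry over. Pictures are saved under pics/ and viewed, at most 10 in all, crops included, and the job is handed in when it is done.

Besides the shell and the picture viewer there is one more tool, called after "Emit:" as a command line: name --argument value ..., lists and objects as JSON in quotes. servo_tool: Moves the arm, as the interface text tells. Its arguments: {"type":"object","properties":{"motion":{"type":"array"}},"required":["motion"]}

```bash
ls; mkdir -p pics; python3 - <<'E'
from bench import ctrl
import cv2,numpy as np
o=ctrl.get_obs();print(o['time_s'],o['eef_pos'],o['eef_rot'],o['opening'],ctrl.tip_reach)
ims=[]
for n in("scene","side"):
    c=ctrl.camera(n);np.savez(f'{n}.npz',**c);ims.append(c['pixels'][...,::-1])
    print(n,c['fx'],c['cx'],c['cy'],c['k1'],c['R'],c['t'])
cv2.imwrite('pics/a.png',cv2.resize(ims[0],(800,600)));cv2.imwrite('pics/b.png',cv2.resize(ims[1],(800,600)))
E
```

```text
pics
0.0 [ 0.17580281 -0.54691676  0.25536588] [-9.08548802e-04  9.87948505e-01  1.54780242e-01  4.40830276e-05] 1.0020587174519577 0.025
scene 496.284241651802 256.6618930540135 198.76899139975237 0.0025624300218799498 [[ 0.42827194  0.90354172  0.0139827 ]
 [ 0.74746971 -0.34551469 -0.56736992]
 [-0.50781116  0.25344026 -0.82334431]] [-0.23754956 -0.41388777  1.55154898]
side 394.35982501920597 256.96522537004796 191.82031356980733 0.030508424852504514 [[ 0.92843807 -0.3713409   0.01042558]
 [-0.22675613 -0.58872585 -0.77587597]
 [ 0.29425229  0.71798873 -0.63079932]] [-0.54217807  0.18216071  0.69296011]
```

View pics/a.png

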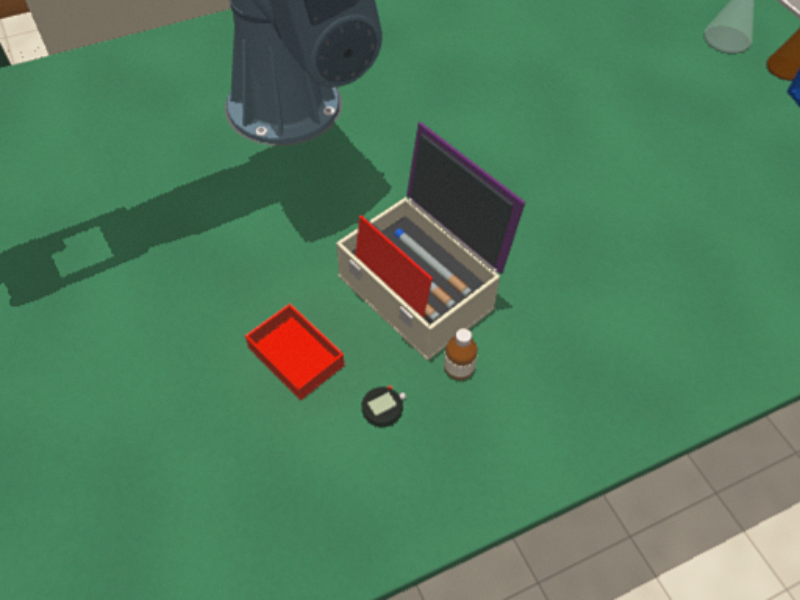

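View pics/b.png

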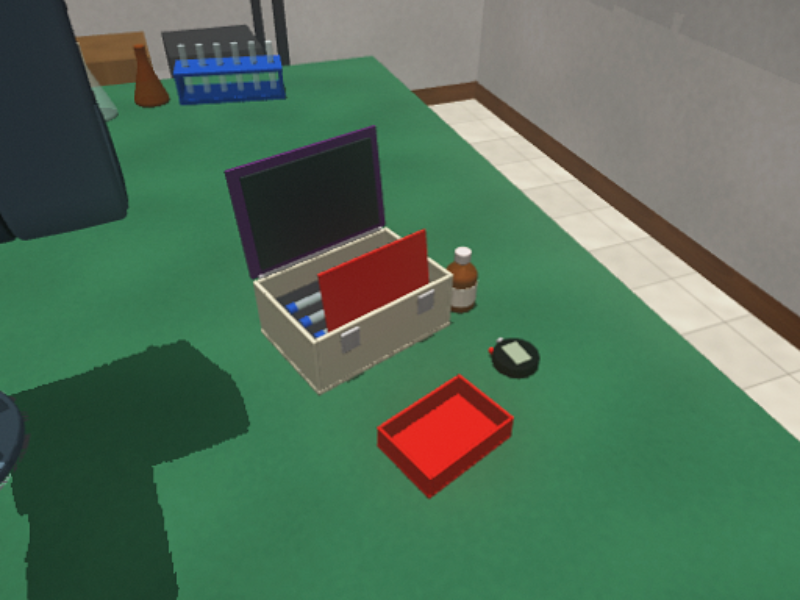

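The scene view shows the case rim corners at about (340,243), (431,325), (498,272) and (408,200). The lid's free corners are at (419,125) and (523,204), and the flap's free corners at (360,218) and (430,277). In the side view the rim is at (255,283), (317,340), (452,277) and (387,230), the lid's free corners at (228,172) and (376,128), and the flap's at (320,275) and (426,232). The tray, stopwatch and bottle are on the -y and +x sides of the case.

```bash
cat > h.py <<'E'
import numpy as np, cv2
def ray(c,uv):
    # uv in 800x600 picture pixels
    u=(np.array(uv,float)+.5)*.64-.5
    K=np.array([[c['fx'],0,c['cx']],[0,c['fy'],c['cy']],[0,0,1]])
    p=cv2.undistortPoints(u.reshape(1,1,2),K,np.array([float(c['k1']),0,0,0])).ravel()
    return -c['R'].T@c['t'], c['R'].T@np.array([p[0],p[1],1])
def plane(c,uv,z):
    o,d=ray(c,uv); return o+d*(z-o[2])/d[2]
def tri(r):
    A=0;b=0
    for o,d in r:
        d=d/np.linalg.norm(d);P=np.eye(3)-np.outer(d,d);A=A+P;b=b+P@o
    x=np.linalg.solve(A,b);return x,[round(float(np.linalg.norm(np.cross(x-o,d/np.linalg.norm(d))))*1e3,1) for o,d in r]
E
python3 - <<'E'
from h import *
np.set_printoptions(precision=4,suppress=True)
S=dict(np.load('scene.npz'));D=dict(np.load('side.npz'))
# model corners: (-x,-y),(+x,-y),(+x,+y),(-x,+y)
sc=[(339,243),(431,325),(498,272),(408,200)];sd=[(317,340),(452,277),(387,230),(255,283)]
# side: front corner(317,340) is -x,-y (near tray? check residual)
m=np.array([(-.11,-.075),(.11,-.075),(.11,.075),(-.11,.075)])
def fit(P):
    c=P.mean(0);a=sum(m[i][0]*(P[i]-c)[0]+m[i][1]*(P[i]-c)[1] for i in range(4));b=sum(m[i][0]*(P[i]-c)[1]-m[i][1]*(P[i]-c)[0] for i in range(4))
    t=np.arctan2(b,a);R=np.array([[np.cos(t),-np.sin(t)],[np.sin(t),np.cos(t)]]);return c,t,P-(m@R.T+c)
for C,p in((S,sc),(D,sd)):
    P=np.array([plane(C,q,.09)[:2] for q in p]);print(P.tolist());print(fit(P))
for n,a,b in(('lid-',(419,125),(228,172)),('lid+',(523,204),(376,128)),('flap-',(360,218),(320,275)),('flap+',(431,278),(426,232))):
    print(n,tri([ray(S,a),ray(D,b)]))
print('tray',[plane(S,q,.035)[:2] for q in((290,306),(248,341),(301,388),(344,354))])
print('watch',plane(S,(382,405),.01)); print('bottle',plane(S,(463,335),.095),plane(D,(463,253),.095))
print('cams',ray(S,(0,0))[0],ray(D,(0,0))[0])
E
```

```text
[[0.4493154537946672, -0.06118346600774732], [0.6507941224200128, 0.001656642388433216], [0.6061824507334959, 0.14049666022577467], [0.411977676634512, 0.07853120063033381]]
(array([0.5296, 0.0399]), np.float64(0.299268416987675), array([[ 0.0027,  0.003 ],
       [-0.006 ,  0.001 ],
       [-0.0064, -0.0035],
       [ 0.0096, -0.0006]]))
[[0.45072286258027366, -0.06255990246695153], [0.6518384508103925, -0.008145952700716497], [0.6117257429854205, 0.13072422167263353], [0.40514329901888424, 0.07253377282323792]]
(array([0.5299, 0.0331]), np.float64(0.28012790026281675), array([[ 0.0058,  0.0068],
       [-0.0045,  0.0004],
       [-0.0031, -0.0049],
       [ 0.0017, -0.0023]]))
lid- (array([0.4001, 0.0995, 0.2368]), [1.0, 1.0])
lid+ (array([0.6074, 0.1603, 0.2367]), [0.5, 0.5])
flap- (array([ 0.4692, -0.0309,  0.1573]), [1.0, 1.0])
flap+ (array([0.6191, 0.0132, 0.1575]), [2.2, 2.2])
tray [array([ 0.4929, -0.1667]), array([ 0.5274, -0.2484]), array([ 0.6384, -0.2044]), array([ 0.611 , -0.1238])]
watch [ 0.7026 -0.1022  0.01  ]
bottle [0.689  0.0346 0.095 ] [0.6868 0.0307 0.095 ]
cams [ 1.199  -0.3216  1.046 ] [ 0.3408 -0.5916  0.5841]
```

Emit:
servo_tool --motion '[[[3.4,-2.3,0,1.2,1],[6.8,-4.6,0,1.2,1],[10.2,-6.9,0,1.2,1],[13.6,-9.2,0,1.2,1],[17,-11.5,0,1.2,1]]]'

```text
time_s: 0.6
eef_pos: [0.3032, -0.3844, 0.2559]
eef_rot: [-0.0, 0.99, 0.144, -0.0]
wrist_force: [1.0, -0.4, -0.5]
opening: 0.145
grasp_force: 0.0
```

Emit:
servo_tool --motion '[[[3.4,-2.3,0,0,1],[6.8,-4.6,0,0,1],[10.2,-6.9,0,0,1],[13.6,-9.2,0,0,1],[17,-11.5,0,0,1]]]'

```text
time_s: 1.1
eef_pos: [0.4332, -0.2256, 0.2561]
eef_rot: [-0.0, 0.99, 0.144, -0.0]
wrist_force: [0.8, -0.5, 1.5]
opening: 0.001
grasp_force: 0.0
```

```bash
cat >> h.py <<'E'
C=np.array([.5298,.037]);T=.289
def st():
    from bench import ctrl
    from scipy.spatial.transform import Rotation as Ro
    o=ctrl.get_obs();p=np.array(o['eef_pos']);c,s=np.cos(T),np.sin(T)
    rel=np.array([[c,s],[-s,c]])@(p[:2]-C)
    M=Ro.from_quat(np.array(o['eef_rot'])[[1,2,3,0]]).as_matrix()
    print('t',o['time_s'],'case xy mm',rel.round(4)*1e3,'tip z',(p[2]-.025).round(4),'toolx yaw',np.arctan2(M[1,0],M[0,0]).round(3),'toolz',M[:,2].round(3),'F',np.round(o['wrist_force'],1),'open',round(o['opening'],2))
E
python3 -c "from h import *;st()"
```

```text
t 1.1 case xy mm [-167.4 -224.2] tip z 0.2311 toolx yaw 0.29 toolz [-0.  0. -1.] F [ 0.8 -0.5  1.5] open 0.0
```

Emit:
servo_tool --motion '[[[4.2,-2.5,1,0,1],[8.4,-5,2,0,1],[12.6,-7.5,4,0,1],[16.6,-10.5,7,0,1],[16.6,-10.5,9.5,0,1]]]'

```text
time_s: 1.6
eef_pos: [0.5641, -0.0756, 0.161]
eef_rot: [0.0, 0.989, 0.146, 0.001]
wrist_force: [-1.2, -1.4, -0.4]
opening: 0.001
grasp_force: 0.0
```

Emit:
servo_tool --motion '[[[0,0,0,0,1],[0,0,0,0,1]]]'

```text
time_s: 1.8
eef_pos: [0.561, -0.079, 0.1608]
eef_rot: [-0.0, 0.989, 0.145, -0.001]
wrist_force: [0.5, -0.4, 0.2]
opening: 0.0
grasp_force: 0.0
```

```bash
python3 - <<'E'
from h import *;st()
from bench import ctrl
c=ctrl.camera('side');cv2.imwrite('pics/c.png',cv2.resize(c['pixels'][100:300,100:400,::-1],(800,533)))
E
```

```text
t 1.8 case xy mm [  -3.2 -120.1] tip z 0.1358 toolx yaw 0.29 toolz [-0.002  0.001 -1.   ] F [ 0.5 -0.4  0.2] open 0.0
```

View pics/c.png

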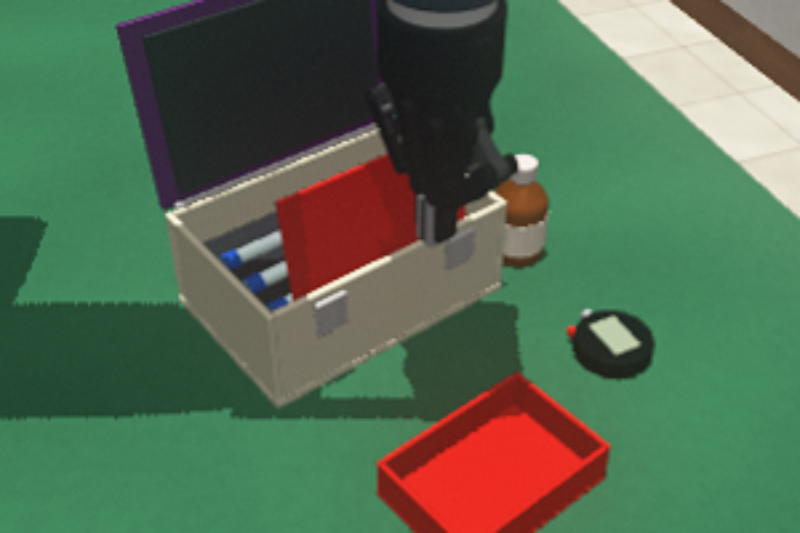

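The side view shows the shut fingertips at (438,240), clear in front of the flap. The finger linkages stick out across the hinge direction, so I'll twist 90° and present the narrow side when pushing.

```bash
python3 -c "
from bench import ctrl;print(ctrl.get_obs()['q'])"
```

```text
[-3.50210260e-01  2.65532869e-01  1.70778212e+00 -3.23144129e-04
  1.16779617e+00  9.31255622e-01]
```

Emit:
servo_tool --motion '[[[0,0,0,-8.5,1],[0,0,0,-17,1],[0,0,0,-25.5,1],[0,0,0,-34,1],[0,0,0,-42.5,1]]]'

```text
time_s: 2.35
eef_pos: [0.5623, -0.081, 0.1638]
eef_rot: [0.002, 0.869, 0.495, 0.001]
wrist_force: [0.7, -0.8, 0.7]
opening: -0.002
grasp_force: 0.0
```

```bash
python3 -c "
from bench import ctrl;print(ctrl.get_obs()['q'])
from h import *;st()"
```

```text
[-3.51827169e-01  2.62938411e-01  1.70718209e+00 -1.93918292e-04
  1.16766072e+00  1.83492568e-01]
t 2.35 case xy mm [  -2.5 -122.4] tip z 0.1388 toolx yaw 1.036 toolz [ 0.004 -0.001 -1.   ] F [ 0.7 -0.8  0.7] open -0.0
```

Emit:
servo_tool --motion '[[[0,0,0,-8.5,1],[0,0,0,-17,1],[0,0,0,-25.5,1],[0,0,0,-34,1],[0,0,0,-42.5,1]]]'

```text
time_s: 2.85
eef_pos: [0.5624, -0.081, 0.1639]
eef_rot: [0.002, 0.63, 0.776, 0.001]
wrist_force: [-0.9, 0.4, 0.2]
opening: -0.001
grasp_force: 0.0
```

Emit:
servo_tool --motion '[[[0,0,0,-5,1],[1,0.2,0,-5,1],[2,0.3,0,-5,1],[3,0.3,0,-5,1],[3,0.3,0,-5,1]]]'

```text
time_s: 3.35
eef_pos: [0.5582, -0.0476, 0.1616]
eef_rot: [-0.0, 0.597, 0.802, 0.0]
wrist_force: [0.6, -0.1, 0.2]
opening: -0.003
grasp_force: 0.0
```

```bash
python3 -c "
from h import *;st()"
```

```text
t 3.35 case xy mm [  3.1 -89.2] tip z 0.1366 toolx yaw 1.861 toolz [-0.  0. -1.] F [ 0.6 -0.1  0.2] open -0.0
```

Emit:
servo_tool --motion '[[[1,0,0,0,1],[1.8,0,0,0,1],[2.6,0,0,0,1],[3.4,0,0,0,1],[4.2,0,0,0,1]]]'

```text
time_s: 3.85
eef_pos: [0.5464, -0.0084, 0.1613]
eef_rot: [0.0, 0.598, 0.802, -0.0]
wrist_force: [1.2, -1.0, 0.8]
opening: -0.0
grasp_force: 0.5
```

Emit:
servo_tool --motion '[[[0.6,0,0.2,0,1],[1.2,0,0.5,0,1],[1.8,0,0.9,0,1],[1.8,0,0.9,0,1]]]'

```text
time_s: 4.25
eef_pos: [0.5407, 0.0093, 0.1515]
eef_rot: [-0.001, 0.597, 0.802, -0.0]
wrist_force: [0.0, -0.2, -0.6]
opening: 0.003
grasp_force: 0.0
```

```bash
python3 - <<'E'
from h import *;st()
from bench import ctrl
a=ctrl.camera('scene')['pixels'][100:250,180:380];b=ctrl.camera('side')['pixels'][100:250,130:330]
cv2.imwrite('pics/d.png',cv2.resize(np.hstack([a,b])[...,::-1],(800,300)))
E
```

```text
t 4.25 case xy mm [  2.5 -29.7] tip z 0.1265 toolx yaw 1.861 toolz [-0.001  0.001 -1.   ] F [ 0.  -0.2 -0.6] open 0.0
```

View pics/d.png

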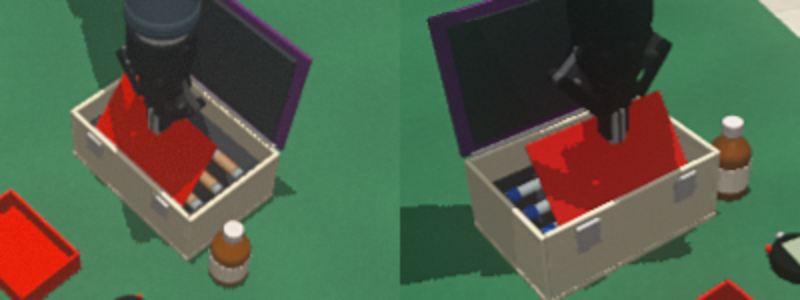

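Both views show the flap tilted about halfway, with the fingertips on its outer face at (155,125) and (615,125). The lid has not moved. I'll continue along the arc.

Emit:
servo_tool --motion '[[[0.5,0,0.4,0,1],[1.0,0,0.9,0,1],[1.5,0,1.5,0,1],[1.9,0,2.1,0,1],[2.2,0,2.7,0,1]]]'

```text
time_s: 4.85
eef_pos: [0.5348, 0.03, 0.1246]
eef_rot: [-0.0, 0.597, 0.802, -0.0]
wrist_force: [-0.0, 0.8, 0.9]
opening: -0.003
grasp_force: 0.4
```

Emit:
servo_tool --motion '[[[0.2,0,0.6,0,1],[0.4,0,1.2,0,1],[0.5,0,1.7,0,1],[0.6,0,2.1,0,1],[0.6,0,2.3,0,1]]]'

```text
time_s: 5.35
eef_pos: [0.5331, 0.0353, 0.1017]
eef_rot: [-0.0, 0.598, 0.802, -0.0]
wrist_force: [0.1, 1.2, 1.1]
opening: -0.004
grasp_force: 0.3
```

```bash
python3 -c "
from h import *;st()"
```

```text
t 5.35 case xy mm [ 2.7 -2.6] tip z 0.0767 toolx yaw 1.861 toolz [-0.001  0.    -1.   ] F [0.1 1.2 1.1] open -0.0
```

Tips are at 77 mm, flat is 72 mm. Press down in small steps until the force rises.

Emit:
servo_tool --motion '[[[0,0,0.2,0,1],[0,0,0.4,0,1],[0,0,0.4,0,1]]]'

```text
time_s: 5.65
eef_pos: [0.5333, 0.0351, 0.0981]
eef_rot: [-0.0, 0.598, 0.802, -0.0]
wrist_force: [0.7, 0.1, -0.2]
opening: 0.002
grasp_force: 0.0
```

Emit:
servo_tool --motion '[[[0,0,0.1,0,1],[0,0,0.1,0,1]]]'

```text
time_s: 5.85
eef_pos: [0.5335, 0.0351, 0.0973]
eef_rot: [0.0, 0.598, 0.802, 0.0]
wrist_force: [0.5, 1.0, 0.3]
opening: -0.003
grasp_force: 0.0
```

Emit:
servo_tool --motion '[[[0,0,0.1,0,1],[0,0,0.1,0,1]]]'

```text
time_s: 6.05
eef_pos: [0.5336, 0.0351, 0.097]
eef_rot: [0.0, 0.598, 0.802, 0.0]
wrist_force: [-2.6, 0.1, 6.7]
opening: 0.001
grasp_force: 2.9
```

Emit:
servo_tool --motion '[[[0,0,-3,0,1],[0,0,-7.5,0,1],[0,0,-12,0,1],[0,0,-16.5,0,1],[0,0,-20.5,0,1]]]'

```text
time_s: 6.55
eef_pos: [0.5334, 0.0352, 0.3038]
eef_rot: [0.001, 0.598, 0.802, 0.0]
wrist_force: [0.4, -0.4, -0.3]
opening: 0.0
grasp_force: 0.0
```

Emit:
servo_tool --motion '[[[4,0,0,0,1],[8.5,0,0,0,1],[13,0,0,0,1],[17,0,0,0,1],[19,0,0,0,1]]]'

```text
time_s: 7.05
eef_pos: [0.4778, 0.22, 0.3014]
eef_rot: [-0.0, 0.597, 0.803, 0.0]
wrist_force: [-0.9, -0.8, 0.6]
opening: -0.001
grasp_force: 0.0
```

```bash
python3 - <<'E'
from h import *;st()
from bench import ctrl
A=ctrl.camera('scene');B=ctrl.camera('side')
np.savez('scene2.npz',**A);np.savez('side2.npz',**B)
a=A['pixels'][50:250,180:380];b=B['pixels'][50:250,130:330]
cv2.imwrite('pics/e.png',cv2.resize(np.hstack([a,b])[...,::-1],(800,400)))
E
```

```text
t 7.05 case xy mm [  2.3 190.2] tip z 0.2764 toolx yaw 1.863 toolz [ 0.     0.001 -1.   ] F [-0.9 -0.8  0.6] open -0.0
```

View pics/e.png

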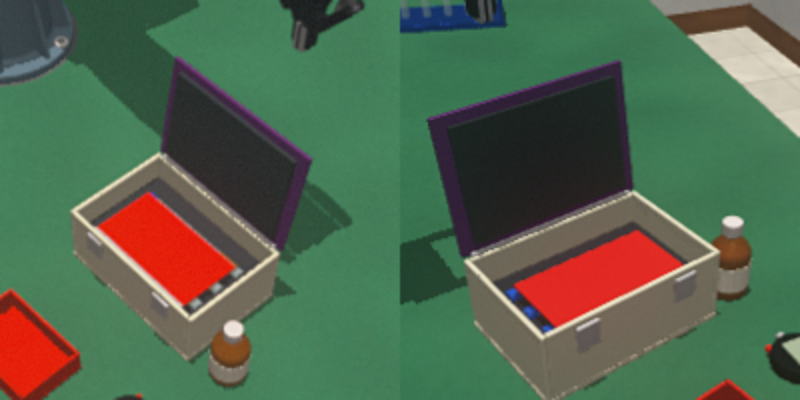

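The picture shows the flap lying flat at (165,235) and (600,275) with the case and bystanders unmoved. The gripper is behind the lid at (310,30). Next: descend behind the lid and approach it.

Emit:
servo_tool --motion '[[[0,0,3,0,1],[0,0,7,0,1],[-2,0,7,0,1],[-4,0,7,0,1],[-5,0,7,0,1]]]'

```text
time_s: 7.65
eef_pos: [0.4939, 0.1673, 0.2309]
eef_rot: [-0.0, 0.598, 0.801, -0.0]
wrist_force: [0.4, 0.0, -1.0]
opening: 0.001
grasp_force: 0.0
```

Emit:
servo_tool --motion '[[[-0.8,0,0,0,1],[-1.6,0,0,0,1],[-2.4,0,0,0,1],[-3.2,0,0,0,1],[-4,0,0,0,1]]]'

```text
time_s: 8.15
eef_pos: [0.505, 0.131, 0.2316]
eef_rot: [-0.0, 0.597, 0.802, 0.0]
wrist_force: [0.1, 2.2, 1.8]
opening: -0.001
grasp_force: 1.2
```

```bash
python3 -c "
from h import *;st()"
```

```text
t 8.15 case xy mm [ 3.  97.1] tip z 0.2066 toolx yaw 1.861 toolz [ 0.     0.001 -1.   ] F [0.1 2.2 1.8] open -0.0
```

Emit:
servo_tool --motion '[[[-0.8,0,0,0,1],[-1.6,0,0,0,1],[-2.4,0,0,0,1],[-3.2,0,0,0,1],[-3.8,0,0,0,1]]]'

```text
time_s: 8.65
eef_pos: [0.5155, 0.0939, 0.2308]
eef_rot: [-0.0, 0.598, 0.802, -0.0]
wrist_force: [0.2, 1.6, -1.0]
opening: 0.0
grasp_force: 1.0
```

Emit:
servo_tool --motion '[[[-0.7,0,0.1,0,1],[-1.4,0,0.3,0,1],[-2.1,0,0.6,0,1],[-2.8,0,0.9,0,1],[-3.3,0,1.2,0,1]]]'

```text
time_s: 9.15
eef_pos: [0.5253, 0.0621, 0.2191]
eef_rot: [0.0, 0.598, 0.802, -0.0]
wrist_force: [-1.6, 0.0, 1.6]
opening: -0.002
grasp_force: 0.9
```

```bash
python3 - <<'E'
from h import *;st()
from bench import ctrl
A=ctrl.camera('scene');B=ctrl.camera('side')
a=A['pixels'][50:250,180:380];b=B['pixels'][50:250,130:330]
cv2.imwrite('pics/f.png',cv2.resize(np.hstack([a,b])[...,::-1],(800,400)))
E
```

```text
t 9.15 case xy mm [ 2.9 25.4] tip z 0.1941 toolx yaw 1.86 toolz [ 0. -0. -1.] F [-1.6  0.   1.6] open -0.0
```

View pics/f.png

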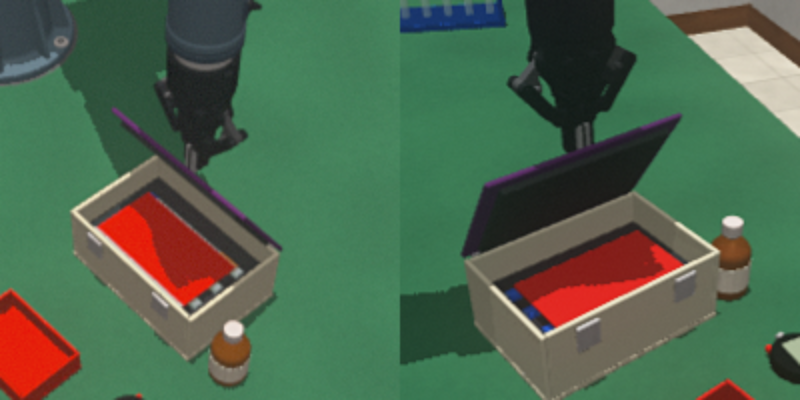

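The lid leans inwards over the flat flap, with the fingertips on its outer face at (190,155) and (583,140). The case has not moved, so I'll follow the arc down, slowing near the end.

Emit:
servo_tool --motion '[[[-0.6,0,0.4,0,1],[-1.2,0,0.8,0,1],[-1.8,0,1.3,0,1],[-2.3,0,1.8,0,1],[-2.8,0,2.3,0,1]]]'

```text
time_s: 9.75
eef_pos: [0.5334, 0.0356, 0.1959]
eef_rot: [0.0, 0.598, 0.802, 0.0]
wrist_force: [1.1, 0.4, 1.4]
opening: 0.004
grasp_force: 0.7
```

Emit:
servo_tool --motion '[[[-0.4,0,0.5,0,1],[-0.8,0,1.0,0,1],[-1.2,0,1.5,0,1],[-1.5,0,2.0,0,1],[-1.8,0,2.5,0,1]]]'

```text
time_s: 10.25
eef_pos: [0.5382, 0.0188, 0.1708]
eef_rot: [-0.0, 0.598, 0.802, -0.0]
wrist_force: [0.6, 0.8, 1.0]
opening: -0.0
grasp_force: 0.5
```

Emit:
servo_tool --motion '[[[-0.2,0,0.4,0,1],[-0.4,0,0.8,0,1],[-0.6,0,1.2,0,1],[-0.8,0,1.6,0,1],[-1.0,0,2.0,0,1]]]'

```text
time_s: 10.75
eef_pos: [0.541, 0.0093, 0.1509]
eef_rot: [-0.0, 0.598, 0.802, -0.0]
wrist_force: [0.2, 1.4, 0.5]
opening: 0.004
grasp_force: 0.4
```

```bash
python3 -c "
from h import *;st()"
```

```text
t 10.75 case xy mm [  2.9 -29.8] tip z 0.1259 toolx yaw 1.861 toolz [-0.  0. -1.] F [0.2 1.4 0.5] open 0.0
```

Emit:
servo_tool --motion '[[[-0.1,0,0.3,0,1],[-0.1,0,0.6,0,1],[-0.2,0,0.9,0,1],[-0.2,0,1.2,0,1],[-0.3,0,1.5,0,1]]]'

```text
time_s: 11.25
eef_pos: [0.542, 0.0065, 0.1361]
eef_rot: [0.0, 0.598, 0.802, 0.0]
wrist_force: [-0.7, 0.6, 0.3]
opening: -0.003
grasp_force: 0.4
```

Emit:
servo_tool --motion '[[[0,0,0.2,0,1],[-0.1,0,0.4,0,1],[-0.1,0,0.6,0,1],[-0.1,0,0.8,0,1],[-0.1,0,0.9,0,1]]]'

```text
time_s: 11.75
eef_pos: [0.5423, 0.0054, 0.1271]
eef_rot: [0.0, 0.598, 0.802, -0.0]
wrist_force: [-1.1, 0.5, 0.4]
opening: 0.003
grasp_force: 0.4
```

Emit:
servo_tool --motion '[[[0,0,0.1,0,1],[0,0,0.2,0,1],[0,0,0.3,0,1],[0,0,0.3,0,1]]]'

```text
time_s: 12.15
eef_pos: [0.5422, 0.0055, 0.1242]
eef_rot: [-0.0, 0.598, 0.802, 0.0]
wrist_force: [0.4, 0.4, 0.1]
opening: 0.003
grasp_force: 0.0
```

Emit:
servo_tool --motion '[[[0,0,0.1,0,1],[0,0,0.2,0,1],[0,0,0.2,0,1]]]'

```text
time_s: 12.45
eef_pos: [0.5422, 0.0056, 0.1221]
eef_rot: [-0.0, 0.598, 0.802, -0.0]
wrist_force: [-0.9, -0.5, 1.5]
opening: 0.001
grasp_force: 0.0
```

Emit:
servo_tool --motion '[[[0,0,0.1,0,1],[0,0,0.1,0,1]]]'

```text
time_s: 12.65
eef_pos: [0.5422, 0.0056, 0.122]
eef_rot: [-0.0, 0.598, 0.802, -0.0]
wrist_force: [-3.2, 1.0, 6.6]
opening: 0.0
grasp_force: 3.6
```

Stopped firmly at the shut height. One more small press, then retract and check.

Emit:
servo_tool --motion '[[[0,0,0.1,0,1],[0,0,0.1,0,1]]]'

```text
time_s: 12.85
eef_pos: [0.5423, 0.0056, 0.1219]
eef_rot: [-0.0, 0.597, 0.802, -0.0]
wrist_force: [-6.7, 0.4, 14.1]
opening: 0.001
grasp_force: 7.3
```

Emit:
servo_tool --motion '[[[0,0,-1,0,1],[0,0,-4,0,1],[0,0,-8.5,0,1],[0,0,-13,0,1],[0,0,-17,0,1]]]'

```text
time_s: 13.35
eef_pos: [0.5423, 0.0056, 0.2928]
eef_rot: [0.001, 0.598, 0.802, 0.0]
wrist_force: [1.0, 0.2, 0.1]
opening: 0.002
grasp_force: 0.0
```

Emit:
servo_tool --motion '[[[4,0,0,0,1],[8,0,0,0,1],[12,0,0,0,1],[16,0,0,0,1],[16,0,0,0,1]]]'

```text
time_s: 13.85
eef_pos: [0.4949, 0.1627, 0.2906]
eef_rot: [-0.001, 0.596, 0.803, 0.001]
wrist_force: [0.5, 0.5, 0.1]
opening: 0.001
grasp_force: 0.0
```

```bash
python3 - <<'E'
from h import *;st()
from bench import ctrl
A=ctrl.camera('scene');B=ctrl.camera('side')
a=A['pixels'][50:300,130:380];b=B['pixels'][80:330,130:380]
cv2.imwrite('pics/g.png',cv2.resize(np.hstack([a,b])[...,::-1],(800,400)))
E
```

```text
t 13.85 case xy mm [  2.4 130.5] tip z 0.2656 toolx yaw 1.866 toolz [-0.     0.002 -1.   ] F [0.5 0.5 0.1] open 0.0
```

View pics/g.png

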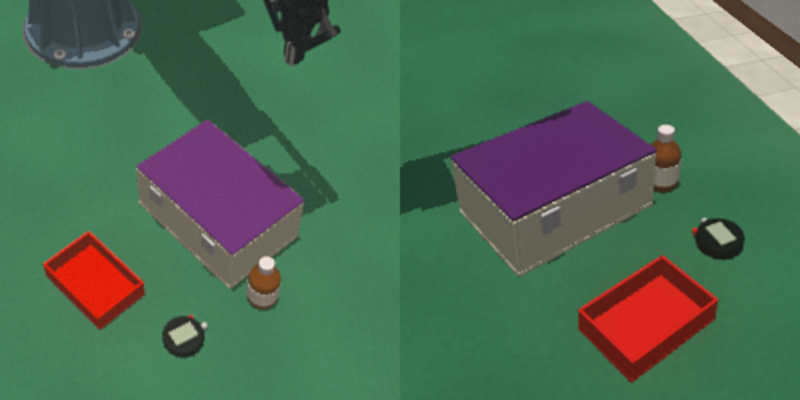

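The lid is fully shut and flush in both views, at (220,185) and (555,155). The tray, stopwatch and bottle are where they were, and the gripper is clear.

```bash
python3 -c "
from bench import ctrl;print(ctrl.hand_in())"
```

```text
the job is handed in; nothing more can be done
None
```

I pushed the flap flat and then pushed the lid gently shut, with the case and bystanders unmoved in the final pictures; the job is handed in at about 14 s, but no verdict came back.

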